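# Lid the bean hopper, then hold its dosing slide open at the mark

## Robot

A 6-joint arm with a two-finger parallel gripper is mounted at the origin on the work surface. World frame = base frame: x ahead of the robot, y to its left, z up, the work surface at z = 0. Lengths are in mm, angles in rad, forces in N, time in s.
With the tool pointing down it reaches from about 300 to 775 mm from the base axis. Payload 14.6 kg.
Tool frame: the origin (TCP) lies at the very end of the fingers, on their centre line; the grasp point (between the pads) lies 19 mm behind it; z points along the fingers, y is the line along which they close (so a half turn about z gives the same grasp; the last joint's range is limited). The gripper opens to 94 mm and grips with 3 to 60 N. Pads are 16 mm wide; open, the fingers measure 119 mm over their backs; the gripper's body (75 mm by 177 mm) begins 78 mm behind the grasp point.
Start: joints at [1.066, 0.3, 1.521, -0, 1.321, -0.067], TCP at [233.167, 498.119, 205.446] pointing down, gripper open.
Joint ranges: [-3.03, 3.03], [-0.79, 2.21], [0.23, 2.52], [-1.04, 4.18], [0, 3.07], [-2.55, 2.55]. Speed limits (rad/s): [2.22, 2.22, 2.57, 3.14, 3.14, 3.14].

## Interface

Orientations are given as [roll, pitch, yaw] about the fixed x, y, z axes, in that order (R = Rz(yaw) Ry(pitch) Rx(roll)).
In Python, from cell import manip gives the robot as it stands.
- The arm moves only by the tool servo_tool, never from a script. Its argument "motion" is a list that holds one entry, the list of rows, each a list of 7 numbers: the shift along the world's x, y, z as a fraction of full scale, then the turn, a rotation vector about the world's x, y, z as a fraction of full scale, then the closure, from 0 (fully open) to 1 (shut). In form: [[[x, y, z, rx, ry, rz, gripper], ...]]. A call has 1 to 10 rows; each row is the pose to reach, as a shift and turn from the pose commanded when the call began, turning the shorter way round; what a row does not reach only later rows make up. Full scale, the value 1, is 0.5 m for a shift and pi rad for a turn. A row lasts 1/10 s, in which the tool goes at most 50 mm and 8.59 degrees, less where a joint would pass 70% of its speed; a pose out of reach is approached as far as the arm can. A call with a number of a shift or a turn outside -1 to 1 is refused whole. A call with a gripper value outside its range is refused whole. The fingers move at their own pace and stop on an object; "newtons" is the grip in N (left out, the last holds). Time passes only in rows, so rows that repeat a pose let the fingers close. It gives the time, the measured TCP pose, the force, the opening and the grip force at its end, in the units of the state.
- manip.read_state(): the state, without advancing time (a new reading comes with each control period).
- manip.camera(name): name is "scene" or "side" or "wrist"; returns a dict with "frame" (480x640x3 uint8, red, green, blue), "range_z" (480x640 float32, mm along the optical axis (not along the pixel's ray), 0 where there is no reading), "vfov" (degrees; the focal length in pixels is half the picture's height over the tangent of half this angle, whatever the lens; pixels are square), "cx", "cy" (the principal point, pixels), "cam_to_world" (4x4, takes a point from camera to world coordinates). Camera axes: x right, y down, z forward; pixel columns grow to the right and rows downward; lengths in mm; the calibration is good to about 2 mm. A picture is of the moment at which its call begins.
- manip.sign_off(): hands the job in; it is judged then, once.
The state is a dict: "clock": time; "joints": joint angles; "qd": joint speeds; "effort": joint torques, N m; "eef_pos": TCP position; "eef_rot": TCP orientation; "wrist_force": force on the tool from outside, world axes, zero at the start; "moment": the same for the moment, N m; "finger_gap": finger opening in mm; "finger_force": force on a finger pad.
Only numpy, scipy, OpenCV 4.12 (cv2) and the standard library are available. Lean on these libraries where they do the work, as an engineer would, in place of code of your own. Each camera call takes 0.05 s, during which the arm holds its last target. There are 200 camera calls.

## Task

Set the loose lid onto the coffee-bean dispenser's hopper so that it sits seated and level on the rim, lowering it rather than dropping it, and let go of it; only then take the black post of the sprung dosing slide with the gripper and pull it out until its white pointer is level with the red clip on the rail. Keep it there: the program finishes while the gripper is still holding the slide out at the mark. Leave the red clip, the cup and everything else on the counter where they are.

Things in the scene. Friction and masses are not known exactly. Their poses are not given: they have to be found in the camera images.
- lid_knob (a point): Loose hopper lid: a steel disc 112 mm across and 6 mm thick with an upright round brown wooden knob (26 mm diameter, 42 mm tall) in the middle of its upper face and a black locating plug (86 mm across, 10 mm deep) under it; 58 mm tall overall, about 0.16 kg. It starts lying flat on the counter, plug down. The point is on the lid's axis, in the knob, 26 mm above the disc's upper face, 42 mm above the plug's underside and 16 mm below the knob's top; z up.
- hopper_rim (a point): Centre of the open mouth of the bean dispenser's steel hopper, level with the rim, 190 mm above the counter (mouth 94 mm inside, 104 mm outside diameter). The dispenser is fixed. Its axes are the dispenser's: z up, and the dosing slide pulls out horizontally along -y. When the lid is seated (plug inside the mouth, disc resting on the rim) its knob point lies 32 mm above this point.
- handle (a point): Black upright round post (20 mm diameter) that is the handle of the sprung dosing slide; it stands 54 mm above the slide's plate, from 108 to 162 mm above the counter. The point is on its axis, 138 mm above the counter; axes as the dispenser's (pulls out along -y). With the slide home it is 150 mm from the hopper's axis. The rails beside it (37 to 47 mm either side of the post's axis) are 108 mm high and the red clip on one of them 114 mm.
- slide (a joint): How far the dosing slide is pulled out, in m: 0 is home, 0.085 the end stop. A spring pulls it home, with about 4 N at home rising by 0.9 N per cm; let go, it returns. It can be read while it is held.
- pointer (a point): End of the white pointer line, 4 mm wide, on the dark slide plate beside the post; it moves with the slide, is 30 mm to the side (+x of the dispenser) of the post's axis and level with it along the pull. Axes as the dispenser's.
- mark (a point): Inner end of the small red clip on the rail beside the slide (6 mm wide along the pull): the mark. Axes as the dispenser's. The clip's place along the rail differs from run to run, 30 to 65 mm out from the pointer's home place. The pointer is at the mark when both have the same y in the dispenser's axes.
- cup_mid (a point): Bystander, not to be disturbed: small white ceramic cup, 64 mm wide and 60 mm tall, standing under the dispenser's outlet between its legs. The point is on its axis, 30 mm above its underside.
- mug_mid (a point): Bystander, not to be disturbed: blue mug, 80 mm wide, 92 mm tall. The point is on its axis, 46 mm above its underside.
- mill_mid (a point): Bystander, not to be disturbed: black pepper mill, 54 mm wide, 168 mm tall. The point is on its axis, 84 mm above its underside.
- jar_mid (a point): Bystander, not to be disturbed: amber glass jar with a red cap, 72 mm wide, 110 mm tall. The point is on its axis, 55 mm above its underside.
- tumbler_mid (a point): Bystander, not to be disturbed: orange tumbler, 72 mm wide, 100 mm tall. The point is on its axis, 50 mm above its underside.
- bowl_mid (a point): Bystander, not to be disturbed: green bowl, 120 mm wide, 55 mm tall. The point is on its axis, 28 mm above its underside.
- tamper_mid (a point): Bystander, not to be disturbed: dark steel coffee tamper, 58 mm wide, 84 mm tall. The point is on its axis, 42 mm above its underside.
- spoon_mid (a point): Bystander, not to be disturbed: steel spoon lying flat, 160 mm long. The point is half-way along it, 6 mm up.
Things that resemble listed ones, but are neither listed nor needed, are in the scene too. Of the things that look like the part that bears lid_knob, the smallest one is meant.

How it is judged:
By the outcome, as a careful person would: the job done as asked, in the order asked, and still so for the second after the job is handed in, while the arm keeps its last pose, push and grip.
It also fails if it takes over 54 s, if anything falls off the work surface, if the arm or the gripper's body presses on something with over 40 N, if the wrist force passes 120 N, or if a joint passes its speed limit or range.

## Working session

There is one attempt and no reset: what is moved stays moved. The work goes in short steps, Python scripts to look and compute and a tool call to move; the robot and the scene stay as the last step left them, time stands still between calls to the robot, and variables do not carry over. Pictures are saved under pics/ and viewed, at most 10 in all, crops included, and the job is handed in when it is done.

Besides the shell and the picture viewer there is one more tool, called after "Request:" by a JSON object that holds its "fn" and its "kwargs", one argument or row to a line. servo_tool: Moves the arm, as the interface text tells. Its arguments: {"type":"object","properties":{"motion":{"type":"array"},"newtons":{"type":"number"}},"required":["motion"]}

```bash
mkdir -p pics
cat > h.py <<'E'
import numpy as np, cv2
from cell import manip
def cam(n):
    c=manip.camera(n); c['f']=240/np.tan(np.radians(c['vfov'])/2); c['T']=np.array(c['cam_to_world']); return c
def pts(c):
    v,u=np.mgrid[0:480,0:640]; z=c['range_z']
    P=np.stack([(u-c['cx'])/c['f']*z,(v-c['cy'])/c['f']*z,z],-1)
    W=P@c['T'][:3,:3].T+c['T'][:3,3]; W[z<=0]=np.nan; return W
def ray(c,u,v,h):
    d=c['T'][:3,:3]@np.array([(u-c['cx'])/c['f'],(v-c['cy'])/c['f'],1]); o=c['T'][:3,3]
    return o+d*(h-o[2])/d[2]
def save(c,n): cv2.imwrite('pics/'+n,c['frame'][:,:,::-1])
E
python3 - <<'E'
from h import *
import pickle
for n in ['scene','side']:
    c=cam(n); save(c,n+'.png'); pickle.dump(c,open(n+'.pkl','wb')); print(n,c['vfov'],c['T'].round(2).tolist(),(c['range_z']>0).mean())
print(manip.read_state())
E
```

```text
scene 50.4287269547532 [[-0.3, 0.71, -0.64, 1292.29], [0.95, 0.21, -0.21, 300.05], [-0.01, -0.68, -0.74, 964.8], [0.0, 0.0, 0.0, 1.0]] 0.9960221354166666
side 43.52848275329957 [[-0.93, -0.19, 0.32, 149.48], [-0.38, 0.48, -0.79, 1014.41], [-0.0, -0.85, -0.52, 782.97], [0.0, 0.0, 0.0, 1.0]] 0.9958984375
{'clock': 0.1, 'joints': array([ 1.06640356e+00,  3.00428687e-01,  1.52149963e+00, -1.30719665e-05,
        1.32069627e+00, -6.65872689e-02]), 'qd': array([-9.84510971e-04,  3.52928999e-04, -1.14660085e-03,  2.27747721e-03,
       -2.91755491e-07, -7.69918909e-05]), 'effort': array([ 1.68034916e-03, -5.32648158e+01, -3.53279579e+01,  7.08686910e-02,
        2.36207078e-02, -2.61178923e-05]), 'eef_pos': array([233.06339125, 497.92701538, 204.94405003]), 'eef_rot': array([-3.14056217e+00, -5.60289313e-05,  2.70379037e+00]), 'wrist_force': array([0.09587661, 0.62561348, 0.40120795]), 'moment': array([-0.01704514, -0.03321722,  0.01977633]), 'finger_force': 0.0, 'finger_gap': 94.13288913375976}
```

View pics/scene.png

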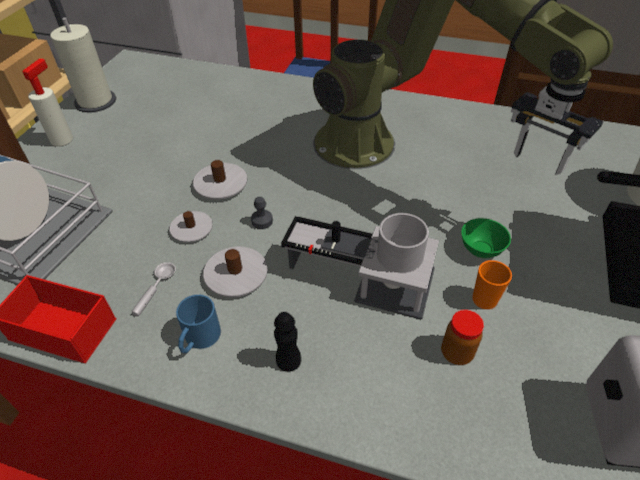

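View pics/side.png

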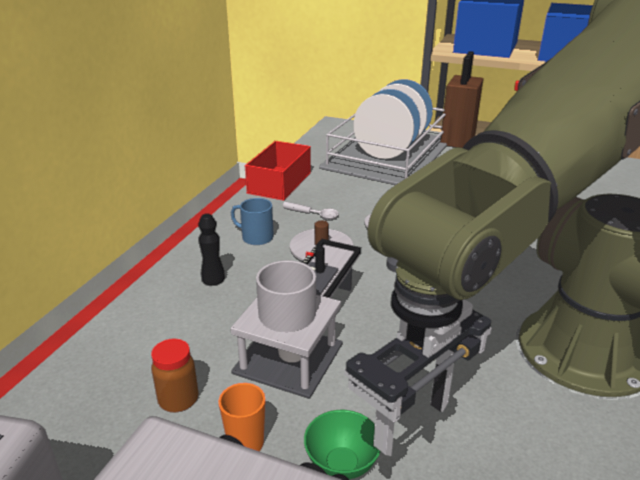

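The scene view shows three lid look-alikes with knobs, at (218,172), (188,219) and (234,262). The smallest appears to be the one at (188,219). The hopper mouth is at about (403,232), the post at (336,232) and the red clip at (311,248). Next I measure these.

Run:
```python
from h import *
import pickle
c=pickle.load(open('scene.pkl','rb')); W=pts(c); f=c['frame'].astype(int); z=W[...,2]
hsv=cv2.cvtColor(c['frame'],cv2.COLOR_RGB2HSV)
print('counter z',np.nanmedian(z[300:400,340:350]), np.nanmedian(z[120:160,130:170]))
sub=np.zeros((480,640),bool)
for (u,v) in [(218,178),(188,224),(234,270)]:
    r=40; win=np.zeros_like(sub); win[v-r:v+r,u-r:u+r]=1
    # disc upper face ~16mm
    m=win&(z>11)&(z<22)&(hsv[...,1]<60)&(hsv[...,2]>110)
    n,l,s,ce=cv2.connectedComponentsWithStats(m.astype(np.uint8)); k=1+np.argmax(s[1:,4]); P=W[l==k]
    (x,y),rad=cv2.minEnclosingCircle(P[:,:2].astype(np.float32))
    K=W[win&(z>30)&(z<75)]; top=np.nanmax(K[:,2]); Kt=K[K[:,2]>top-3]
    print((u,v),'disc',round(x,1),round(y,1),'d',round(2*rad,1),'z',np.median(P[:,2]).round(1),'knobtop',top.round(1),Kt[:,:2].mean(0).round(1),len(Kt), (Kt.max(0)-Kt.min(0)).round(1))
win=np.zeros_like(sub);win[200:290,360:445]=1
P=W[win&(z>184)&(z<196)]
(x,y),rad=cv2.minEnclosingCircle(P[:,:2].astype(np.float32)); print('rim',x,y,2*rad,len(P),np.median(P[:,2]))
e,_=cv2.findContours((win&(z>184)&(z<196)).astype(np.uint8),0,1)
win[:]=0;win[205:260,320:350]=1
P=W[win&(z>150)&(z<170)]; print('post',P.mean(0).round(1),P.max(0).round(1),P.min(0).round(1),len(P))
win[:]=0;win[200:290,270:385]=1
m=win&(hsv[...,1]>150)&(hsv[...,2]>100)&((hsv[...,0]<8)|(hsv[...,0]>172))
print('red',m.sum(),np.argwhere(m).mean(0)[::-1],W[m].mean(0).round(1),W[m].min(0).round(1),W[m].max(0).round(1))
# rails
P=W[win&(z>103)&(z<112)]; print('rails',len(P)); print(cv2.minAreaRect(P[:,:2].astype(np.float32)))
# other things
for nm,(u,v,r) in dict(mug=(198,315,28),mill=(287,335,30),jar=(463,335,28),tumb=(490,285,28),bowl=(486,238,28),tamp=(261,210,20)).items():
    P=W[v-r:v+r,u-r:u+r].reshape(-1,3); P=P[P[:,2]>25]; print(nm,((P.max(0)+P.min(0))/2).round(0),P.max(0)[2].round(0))
a=c['frame'][150:310,150:400]; b=cv2.resize(a,None,fx=3,fy=3,interpolation=cv2.INTER_CUBIC); cv2.imwrite('pics/crop1.png',b[:,:,::-1])
```

```text
counter z -1.0092082434862846 -0.07239214805213123
(218, 178) disc 303.3 -318.0 d 157.4 z 20.5 knobtop 74.8 [ 343.3 -273.2] 17 [125.4 173.    2.6]
(188, 224) disc 494.1 -315.2 d 114.7 z 15.8 knobtop 74.1 [ 620.  -146.2] 2 [1.4 1.7 1. ]
(234, 270) disc 603.6 -139.5 d 157.8 z 20.6 knobtop 75.0 [ 681.7 -142.2] 31 [156.4  43.3   2.9]
rim 521.9353637695312 238.6497344970703 107.93946838378906 364 187.98343367251823
post [521.   88.6 159. ] [528.9  97.6 165.6] [508.   78.2 150.4] 73
red 21 [310.14285714 248.        ] [561.5  39.9 111.8] [552.3  34.4 105.2] [570.3  43.4 115.8]
rails 2204
((516.695556640625, 95.22059631347656), (251.92327880859375, 153.5296173095703), 87.70326232910156)
mug [ 762. -143.   60.] 96.0
mill [793.  63.  97.] 169.0
jar [663. 401.  69.] 113.0
tumb [514. 434.  69.] 112.0
bowl [389. 423.  63.] 102.0
tamp [ 417. -143.   55.] 85.0
```

View pics/crop1.png

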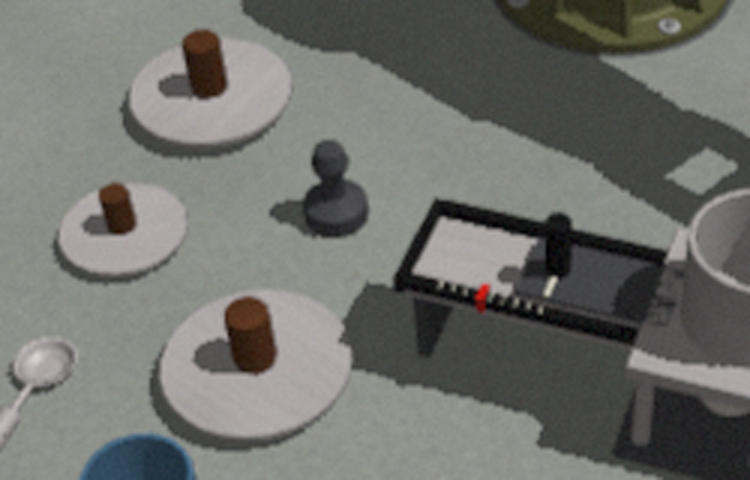

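The crop confirms it: the lid at (188,219) is the smallest, with a measured diameter of about 114 mm against 112 mm nominal. The other two measure about 158 mm. Rim, post and clip also match the given sizes, so I start moving.

Request:
{"fn": "servo_tool", "kwargs": {
  "motion": [
    [[0.1, -0.14, 0.19, 0, 0, -0.1, 0], [0.494, -0.696, 0.19, 0, 0, -0.361, 0], [0.494, -0.696, 0.19, 0, 0, -0.361, 0], [0.494, -0.696, 0.19, 0, 0, -0.361, 0], [0.494, -0.696, 0.19, 0, 0, -0.361, 0], [0.494, -0.696, 0.19, 0, 0, -0.361, 0], [0.494, -0.696, 0.19, 0, 0, -0.361, 0], [0.494, -0.696, 0.19, 0, 0, -0.361, 0], [0.494, -0.696, 0.19, 0, 0, -0.361, 0], [0.494, -0.696, 0.19, 0, 0, -0.361, 0]]
  ]
}}

```text
clock: 1.1
eef_pos: [482.3, 146.2, 300.6]
eef_rot: [3.141, 0.001, 1.565]
wrist_force: [-0.7, -0.4, -0.3]
finger_gap: 94.4
finger_force: 0.0
```

Run:
```python
from h import *
import pickle
s=manip.read_state(); print(s['eef_pos'],s['eef_rot'],s['joints'])
c=cam('wrist'); save(c,'w1.png'); pickle.dump(c,open('w1.pkl','wb')); print(c['T'].round(2).tolist())
c=cam('side'); save(c,'s2.png'); pickle.dump(c,open('s2.pkl','wb'))
```

```text
[482.34032942 146.24787397 300.5717177 ] [3.14125144e+00 6.24214599e-04 1.56456408e+00] [ 2.22083738e-01  1.39041915e-01  1.49724744e+00 -6.86726734e-04
  1.50511224e+00  2.28360889e-01]
[[1.0, -0.01, -0.0, 482.83], [-0.01, -0.96, -0.28, 229.87], [0.0, 0.28, -0.96, 479.76], [0.0, 0.0, 0.0, 1.0]]
```

View pics/w1.png

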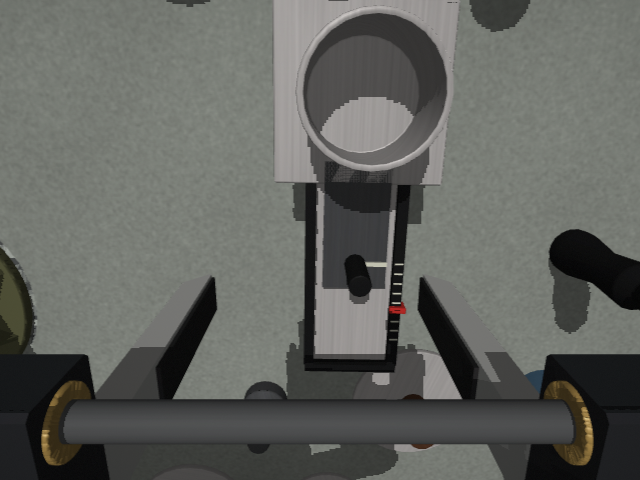

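The wrist view shows the hopper mouth at (374,89), the post top at (358,284), the pointer line at (376,265) and the red clip at (397,310). The dispenser is turned a little. I measure it precisely from here.

Run:
```python
from h import *
import pickle
c=pickle.load(open('w1.pkl','rb')); W=pts(c); z=W[...,2]; hsv=cv2.cvtColor(c['frame'],cv2.COLOR_RGB2HSV)
def win(u0,u1,v0,v1):
    m=np.zeros((480,640),bool); m[v0:v1,u0:u1]=1; return m
def circ(P):
    A=np.c_[2*P[:,:2],np.ones(len(P))]; s=np.linalg.lstsq(A,(P[:,:2]**2).sum(1),rcond=None)[0]
    return s[:2].round(1),np.sqrt(s[2]+s[0]**2+s[1]**2).round(1)
P=W[win(280,470,0,180)&(z>185)&(z<194)]; print('rim',circ(P),P[:,2].mean(),len(P),cv2.minEnclosingCircle(P[:,:2].astype(np.float32)))
P=W[win(335,385,245,305)&(z>157)&(z<166)]; print('posttop',P.mean(0).round(1),(P.max(0)-P.min(0)).round(1),len(P), cv2.minEnclosingCircle(P[:,:2].astype(np.float32)))
m=win(360,420,290,325)&(hsv[...,1]>150)&(hsv[...,2]>100); P=W[m]; print('clip',P.mean(0).round(1),P.min(0).round(1),P.max(0).round(1),len(P)); uv=np.argwhere(m);print(uv.min(0),uv.max(0))
rr=[ (u,v) for v,u in uv]; R=np.array([ray(c,u,v,114) for u,v in rr]); print('clip ray114',R.min(0).round(1),R.max(0).round(1),R.mean(0).round(1), 'corners',cv2.minAreaRect(R[:,:2].astype(np.float32)))
m=win(366,388,255,275)&(hsv[...,2]>150)&(hsv[...,1]<60); uv=np.argwhere(m); print('ptr px',uv.min(0),uv.max(0),len(uv)); R=np.array([ray(c,u,v,108) for v,u in uv]); print('ptr ray108',R.mean(0).round(1),R.min(0).round(1),R.max(0).round(1),W[m].mean(0).round(1))
# rail edges: black pixels, z 100..112
m=win(295,415,190,375)&(z>102)&(z<113)&(hsv[...,2]<60); P=W[m]
for v in (200,230,320,350):
    u=np.where(m[v])[0]; print(v,u.min(),u.max(),W[v,u.min()].round(1),W[v,u.max()].round(1))
```

```text
rim (array([520.5, 239.1]), np.float64(48.9)) 189.5157710675077 4175 ((520.777587890625, 239.162841796875), 51.93940734863281)
posttop [517.   90.6 161.5] [19.8 19.2  6.6] 445 ((517.130126953125, 89.76803588867188), 9.912003517150879)
clip [nan nan nan] [nan nan nan] [nan nan nan] 110
[302 389] [313 405]
clip ray114 [551.2  40.  114. ] [566.8  51.6 114. ] [559.5  44.2 114. ] corners ((559.0084228515625, 43.88762664794922), (14.802449226379395, 11.809809684753418), 18.586898803710938)
ptr px [263 366] [274 387] 93
ptr ray108 [539.7  87.2 108. ] [528.8  78.  108. ] [549.   89.2 108. ] [nan nan nan]
200 305 408 [472.1 149.9 106.8] [564.8 149.7 108.9]
230 306 406 [472.7 121.7 107.2] [564.6 121.6 108.7]
320 304 398 [469.5  30.2 108.5] [561.8  29.3 108. ]
350 303 396 [468.   -3.2 108.5] [561.3  -3.8 108.6]
```

Request:
{"fn": "servo_tool", "kwargs": {
  "motion": [
    [[0.01, -0.2, 0, 0, 0, 0.002, 0], [0.02, -0.4, 0, 0, 0, 0.002, 0], [0.022, -0.84, 0, 0, 0, 0.002, 0], [0.022, -0.84, 0, 0, 0, 0.002, 0], [0.022, -0.84, 0, 0, 0, 0.002, 0], [0.022, -0.84, -0.1, 0, 0, 0.002, 0], [0.022, -0.84, -0.2, 0, 0, 0.002, 0], [0.022, -0.84, -0.3, 0, 0, 0.002, 0], [0.022, -0.84, -0.3, 0, 0, 0.002, 0], [0.022, -0.84, -0.3, 0, 0, 0.002, 0]]
  ]
}}

```text
clock: 2.2
eef_pos: [490.6, -269.6, 147.5]
eef_rot: [-3.139, -0.002, 1.577]
wrist_force: [1.2, 0.4, -0.6]
finger_gap: 94.3
finger_force: 0.0
```

Run:
```python
from h import *
import pickle
s=manip.read_state(); print(s['eef_pos'],s['eef_rot'],s['joints'])
c=cam('wrist'); save(c,'w2.png'); pickle.dump(c,open('w2.pkl','wb'))
W=pts(c); z=W[...,2];hsv=cv2.cvtColor(c['frame'],cv2.COLOR_RGB2HSV)
near=np.hypot(W[...,0]-494,W[...,1]+315)
m=(near<75)&(z>11)&(z<21); P=W[m]; print('disc',len(P),P.min(0),P.max(0),cv2.minEnclosingCircle(P[:,:2].astype(np.float32)))
m=(near<40)&(z>52)&(z<63); P=W[m]; print('knob top',len(P),P.mean(0),cv2.minEnclosingCircle(P[:,:2].astype(np.float32)) if len(P) else 0)
```

```text
[ 490.59830318 -269.58927392  147.48871951] [-3.13926863e+00 -1.53897147e-03  1.57696685e+00] [-5.67910798e-01  3.76025148e-01  1.55902447e+00  3.22508305e-05
  1.20933026e+00 -5.74094555e-01]
disc 12857 [ 436.7613199  -369.93340109   11.06183425] [ 547.88990992 -258.09972994   20.97468902] ((492.65740966796875, -314.19622802734375), 56.0976676940918)
knob top 1002 [ 492.39956292 -312.70630383   57.3418338 ] ((492.5234680175781, -313.817626953125), 13.046716690063477)
```

View pics/w2.png

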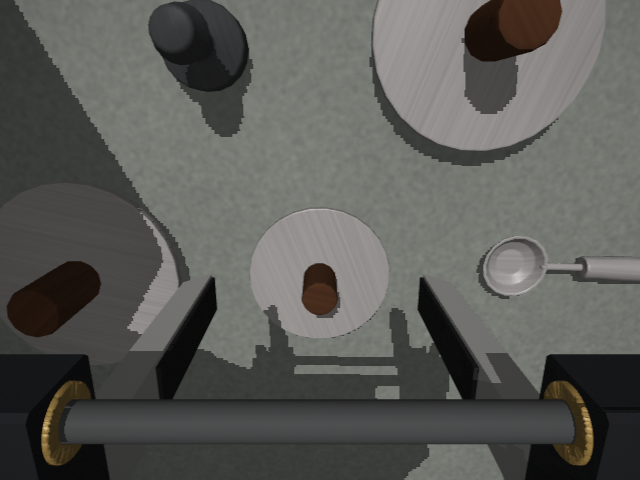

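The wrist view shows the small lid disc at (320,272) with its knob top at (320,298). Its diameter measures 112.2 mm and its centre is (492.6,-314.2), which matches. Now I centre over it.

Request:
{"fn": "servo_tool", "kwargs": {
  "motion": [
    [[0.004, -0.089, 0, 0, 0, -0.002, 0.2], [0.004, -0.089, -0.05, 0, 0, -0.002, 0.2], [0.004, -0.089, -0.11, 0, 0, -0.002, 0.2], [0.004, -0.089, -0.11, 0, 0, -0.002, 0.2], [0.004, -0.089, -0.11, 0, 0, -0.002, 0.2], [0.004, -0.089, -0.11, 0, 0, -0.002, 0.2], [0.004, -0.089, -0.11, 0, 0, -0.002, 0.2]]
  ]
}}

```text
clock: 2.95
eef_pos: [493.9, -314.3, 97.1]
eef_rot: [3.14, 0.001, 1.57]
wrist_force: [-0.4, 0.0, 0.0]
finger_gap: 75.1
finger_force: 0.0
```

Request:
{"fn": "servo_tool", "kwargs": {
  "motion": [
    [[-0.003, 0, -0.06, 0, 0, 0, 0.3], [-0.003, 0, -0.1, 0, 0, 0, 0.3], [-0.003, 0, -0.12, 0, 0, 0, 0.3], [-0.003, 0, -0.135, 0, 0, 0, 0.3], [-0.003, 0, -0.145, 0, 0, 0, 0.3], [-0.003, 0, -0.145, 0, 0, 0, 0.3], [-0.003, 0, -0.145, 0, 0, 0, 0.3], [-0.003, 0, -0.145, 0, 0, 0, 0.3]]
  ]
}}

```text
clock: 3.75
eef_pos: [492.0, -314.6, 23.6]
eef_rot: [3.141, 0.001, 1.57]
wrist_force: [0.7, 0.2, -0.2]
finger_gap: 65.6
finger_force: 0.0
```

Request:
{"fn": "servo_tool", "kwargs": {
  "motion": [
    [[0, 0, 0, 0, 0, 0, 1], [0, 0, 0, 0, 0, 0, 1], [0, 0, 0, 0, 0, 0, 1], [0, 0, 0, 0, 0, 0, 1], [0, 0, 0, 0, 0, 0, 1], [0, 0, 0, 0, 0, 0, 1], [0, 0, 0, 0, 0, 0, 1], [0, 0, 0, 0, 0, 0, 1]]
  ],
  "newtons": 30
}}

```text
clock: 4.55
eef_pos: [491.7, -314.4, 22.9]
eef_rot: [3.142, -0.0, 1.57]
wrist_force: [0.8, -0.1, 0.2]
finger_gap: 25.2
finger_force: 30.0
```

Gripped (gap 25 mm). I lift straight up to z≈260, then travel.

Request:
{"fn": "servo_tool", "kwargs": {
  "motion": [
    [[0, 0, 0.03, 0, 0, 0, 1], [0, 0, 0.1, 0, 0, 0, 1], [0, 0, 0.17, 0, 0, 0, 1], [0, 0, 0.24, 0, 0, 0, 1], [0, 0, 0.31, 0, 0, 0, 1], [0, 0, 0.38, 0, 0, 0, 1], [0, 0, 0.44, 0, 0, 0, 1], [0, 0, 0.476, 0, 0, 0, 1], [0, 0, 0.476, 0, 0, 0, 1], [0, 0, 0.476, 0, 0, 0, 1]]
  ]
}}

```text
clock: 5.55
eef_pos: [491.4, -314.2, 260.7]
eef_rot: [-3.141, -0.0, 1.57]
wrist_force: [-0.2, 0.5, -2.6]
finger_gap: 25.5
finger_force: 30.0
```

Request:
{"fn": "servo_tool", "kwargs": {
  "motion": [
    [[0.003, 0.04, 0, 0, 0, 0, 1], [0.006, 0.1, 0, 0, 0, 0, 1], [0.01, 0.17, 0, 0, 0, 0, 1], [0.014, 0.24, 0, 0, 0, 0, 1], [0.018, 0.31, 0, 0, 0, 0, 1], [0.022, 0.38, 0, 0, 0, 0, 1], [0.026, 0.45, 0, 0, 0, 0, 1], [0.028, 0.51, 0, 0, 0, 0, 1], [0.03, 0.55, 0, 0, 0, 0, 1], [0.03, 0.55, 0, 0, 0, 0, 1]]
  ]
}}

```text
clock: 6.55
eef_pos: [506.0, -36.6, 259.9]
eef_rot: [-3.14, -0.001, 1.573]
wrist_force: [-0.4, 0.1, -1.4]
finger_gap: 25.5
finger_force: 30.0
```

Request:
{"fn": "servo_tool", "kwargs": {
  "motion": [
    [[0.003, 0.04, 0, 0, 0, 0, 1], [0.006, 0.1, 0, 0, 0, 0, 1], [0.01, 0.17, 0, 0, 0, 0, 1], [0.014, 0.24, 0, 0, 0, 0, 1], [0.018, 0.31, 0, 0, 0, 0, 1], [0.022, 0.38, 0, 0, 0, 0, 1], [0.026, 0.44, 0, 0, 0, 0, 1], [0.027, 0.48, 0, 0, 0, 0, 1], [0.027, 0.5, 0, 0, 0, 0, 1], [0.027, 0.5, 0, 0, 0, 0, 1]]
  ]
}}

```text
clock: 7.55
eef_pos: [519.8, 210.9, 260.2]
eef_rot: [-3.14, 0.0, 1.571]
wrist_force: [0.8, -0.6, -2.3]
finger_gap: 25.7
finger_force: 30.0
```

Run:
```python
from h import *
s=manip.read_state(); t=s['eef_pos']; print(t)
c=cam('wrist'); save(c,'w3.png'); W=pts(c); z=W[...,2]
m=(np.hypot(W[...,0]-t[0],W[...,1]-t[1])<75)&(z>244)&(z<258); P=W[m]; print(len(P),P.min(0),P.max(0),cv2.minEnclosingCircle(P[:,:2].astype(np.float32)))
m=np.argwhere(m);print(m.min(0),m.max(0))
m=(z>186)&(z<194)&(np.hypot(W[...,0]-520,W[...,1]-239)<60); P=W[m]; print('rim',len(P),P.min(0),P.max(0))
c=cam('side'); save(c,'s3.png'); W=pts(c); z=W[...,2]
m=(np.hypot(W[...,0]-t[0],W[...,1]-t[1])<75)&(z>247)&(z<258); P=W[m]; print('side',len(P),P.min(0),P.max(0))
A=np.c_[P[:,:2],np.ones(len(P))]; print('tilt',np.linalg.lstsq(A,P[:,2],rcond=None)[0])
```

```text
[519.8374059  210.94025164 260.20379349]
26708 [464.18458442 155.08065608 247.95429759] [575.67655899 266.90213585 257.98467969] ((519.885986328125, 211.00054931640625), 56.061527252197266)
[172 201] [387 432]
rim 2328 [469.0189936  236.80092305 186.03964196] [572.65341354 291.11324834 192.32446818]
side 1430 [463.14346041 153.53080224 247.03253223] [575.9966972  266.77149349 257.73174603]
tilt [ 4.60654248e-03 -1.23721827e-02  2.53204568e+02]
```

View pics/w3.png

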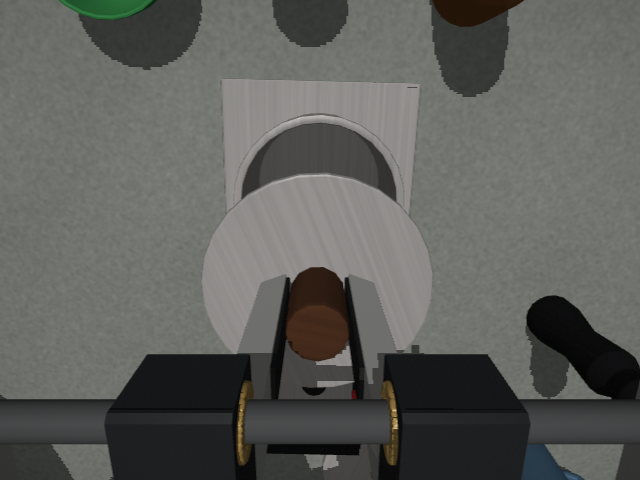

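The lid is held level, centred on the TCP to within 0.1 mm, with its disc at (318,275). The rim behind it is at (318,180), consistent with a centre of (520.8,239.1). I centre and descend to just above the rim.

Request:
{"fn": "servo_tool", "kwargs": {
  "motion": [
    [[0.002, 0.03, 0, 0, 0, 0, 1], [0.002, 0.0565, 0, 0, 0, 0, 1], [0.002, 0.0565, -0.03, 0, 0, 0, 1], [0.002, 0.0565, -0.06, 0, 0, 0, 1], [0.002, 0.0565, -0.076, 0, 0, 0, 1], [0.002, 0.0565, -0.076, 0, 0, 0, 1], [0.002, 0.0565, -0.076, 0, 0, 0, 1], [0.002, 0.0565, -0.076, 0, 0, 0, 1]]
  ]
}}

```text
clock: 8.45
eef_pos: [521.5, 239.0, 223.8]
eef_rot: [3.14, -0.0, 1.57]
wrist_force: [0.3, 1.2, -2.0]
finger_gap: 25.5
finger_force: 30.0
```

Request:
{"fn": "servo_tool", "kwargs": {
  "motion": [
    [[-0.001, 0, -0.004, 0, 0, 0, 1], [-0.001, 0, -0.008, 0, 0, 0, 1], [-0.001, 0, -0.013, 0, 0, 0, 1], [-0.001, 0, -0.018, 0, 0, 0, 1], [-0.001, 0, -0.023, 0, 0, 0, 1], [-0.001, 0, -0.028, 0, 0, 0, 1], [-0.001, 0, -0.032, 0, 0, 0, 1], [-0.001, 0, -0.036, 0, 0, 0, 1], [-0.001, 0, -0.036, 0, 0, 0, 1]]
  ]
}}

```text
clock: 9.35
eef_pos: [520.6, 238.8, 204.6]
eef_rot: [-3.141, 0.0, 1.57]
wrist_force: [-0.5, 0.3, -1.3]
finger_gap: 25.6
finger_force: 30.0
```

Request:
{"fn": "servo_tool", "kwargs": {
  "motion": [
    [[0, 0, -0.001, 0, 0, 0, 1], [0, 0, -0.002, 0, 0, 0, 1], [0, 0, -0.003, 0, 0, 0, 1], [0, 0, -0.004, 0, 0, 0, 1], [0, 0, -0.005, 0, 0, 0, 1], [0, 0, -0.005, 0, 0, 0, 1]]
  ]
}}

```text
clock: 9.95
eef_pos: [520.7, 238.9, 202.9]
eef_rot: [3.141, -0.0, 1.57]
wrist_force: [-1.7, -0.6, 4.6]
finger_gap: 25.3
finger_force: 30.0
```

Contact at z 202.9 (seated height expected 203). Now I release and rise.

Request:
{"fn": "servo_tool", "kwargs": {
  "motion": [
    [[0, 0, 0, 0, 0, 0, 0.6], [0, 0, 0, 0, 0, 0, 0.4], [0, 0, 0, 0, 0, 0, 0.4], [0, 0, 0, 0, 0, 0, 0.4], [0, 0, 0, 0, 0, 0, 0.4], [0, 0, 0.02, 0, 0, 0, 0.4], [0, 0, 0.06, 0, 0, 0, 0.4], [0, 0, 0.12, 0, 0, 0, 0.4], [0, 0, 0.18, 0, 0, 0, 0.4], [0, 0, 0.18, 0, 0, 0, 0.4]]
  ]
}}

```text
clock: 10.95
eef_pos: [521.6, 239.3, 297.4]
eef_rot: [3.135, -0.003, 1.57]
wrist_force: [0.4, 0.1, -0.2]
finger_gap: 56.3
finger_force: 0.0
```

Request:
{"fn": "servo_tool", "kwargs": {
  "motion": [
    [[-0.003, -0.08, 0, 0, 0, -0.004, 0.4], [-0.006, -0.16, 0, 0, 0, -0.008, 0.4], [-0.008, -0.24, 0, 0, 0, -0.008, 0.4], [-0.008, -0.3, 0, 0, 0, -0.008, 0.4], [-0.008, -0.3, 0, 0, 0, -0.008, 0.4], [-0.008, -0.3, 0, 0, 0, -0.008, 0.4], [-0.008, -0.3, 0, 0, 0, -0.008, 0.4], [-0.008, -0.3, 0, 0, 0, -0.008, 0.4]]
  ]
}}

```text
clock: 11.75
eef_pos: [516.6, 89.8, 292.3]
eef_rot: [-3.141, -0.0, 1.546]
wrist_force: [0.8, 0.1, -0.3]
finger_gap: 56.8
finger_force: 0.0
```

Run:
```python
from h import *
s=manip.read_state(); print(s['eef_pos'],s['finger_gap'])
c=cam('wrist'); save(c,'w4.png'); 
for n in ['wrist','side']:
    if n=='side': c=cam(n); save(c,'s4.png')
    W=pts(c); z=W[...,2]
    m=(np.hypot(W[...,0]-520.7,W[...,1]-239)<60)&(z>186)&(z<204); P=W[m]; P=P[np.abs(P[:,2]-np.median(P[:,2]))<4]
    print(n,len(P),P.min(0),P.max(0),np.median(P[:,2]),np.linalg.lstsq(np.c_[P[:,:2]-[520.7,239],np.ones(len(P))],P[:,2],rcond=None)[0])
    m=(z>157)&(z<166)&(np.hypot(W[...,0]-517,W[...,1]-90)<14); P=W[m]; print('post',len(P),cv2.minEnclosingCircle(P[:,:2].astype(np.float32)) if len(P)else 0)
```

```text
[516.60203956  89.79153424 292.30356893] 56.777738145885564
wrist 12719 [465.37381443 182.95647914 192.06592223] [576.22063609 235.65857476 200.01991636] 196.01938523266318 [7.19553325e-04 2.76344207e-03 1.96086885e+02]
post 512 ((517.06005859375, 89.37812805175781), 9.977919578552246)
side 1669 [464.06616035 182.30592055 191.46247913] [575.75420417 295.74125833 199.43194625] 195.48225657631372 [ 1.64369988e-03 -4.37582401e-03  1.95462869e+02]
post 54 ((516.5775756835938, 89.76542663574219), 10.60147762298584)
```

View pics/w4.png

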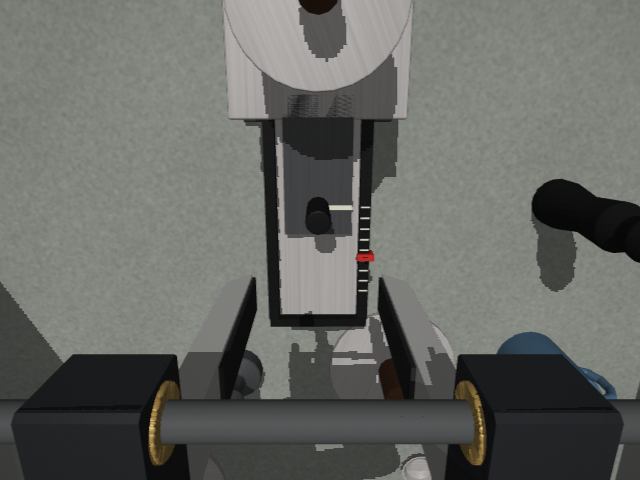

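The lid is seated: its disc top is at z=196 and level. The post top is at (318,222), the pointer line at (342,208) and the clip at (365,257). Now I measure the pull distance.

```bash
cat > gap.py <<'E'
from h import *
th=-0.024; ex=np.array([np.cos(th),np.sin(th)]); ey=np.array([-np.sin(th),np.cos(th)])
def gap(c,verbose=1):
    W=pts(c); z=W[...,2]; hsv=cv2.cvtColor(c['frame'],cv2.COLOR_RGB2HSV)
    o=np.array([520.8,239.15]); X=(W[...,:2]-o)@ex; Y=(W[...,:2]-o)@ey
    box=(X>22)&(X<52)&(Y<-130)&(Y>-250)
    red=box&(hsv[...,1]>150)&(hsv[...,2]>90)&((hsv[...,0]<8)|(hsv[...,0]>172))&(z>111)
    wh=box&(X>12)&(X<29)&(hsv[...,2]>170)&(z<116)&(z>100)
    wh=(X>14)&(X<29)&(Y<-135)&(Y>-225)&(z>98)&(z<116)
    # pointer: bright thin line with dark plate beyond
    r=lambda m,h:(np.array([ray(c,u,v,h)[:2] for v,u in np.argwhere(m)])-o)
    R=r(red,114); print('red',len(R),'X',(R@ex).min().round(1),(R@ex).max().round(1),'Y',(R@ey).min().round(1),(R@ey).max().round(1),'mid',((R@ey).min()+(R@ey).max())/2,'z',np.median(z[red]), 'px',np.argwhere(red).mean(0))
    yel=wh&(hsv[...,2]>150); n,l,s,ce=cv2.connectedComponentsWithStats(yel.astype(np.uint8))
    for k in range(1,n):
        if s[k,4]>15:
            Q=r(l==k,108); print('bright',s[k],'X',(Q@ex).min().round(1),(Q@ex).max().round(1),'Y',(Q@ey).mean().round(2),(Q@ey).min().round(1),(Q@ey).max().round(1),'z',np.median(z[l==k]),'rgb',c['frame'][l==k].mean(0).round())
if __name__=='__main__':
    import sys
    for n in sys.argv[1:]:
        print(n); gap(cam(n))
E
python3 gap.py wrist scene side
```

```text
wrist
red 116 X 35.9 50.5 Y -198.0 -192.2 mid -195.1221214130701 z 113.65000650789776 px [257.07758621 364.96551724]
bright [333 205  18   5  86] X 14.1 29.2 Y -150.29 -152.1 -148.4 z 110.86157199081674 rgb [200. 202. 183.]
bright [332 236  17  46 295] X 13.6 28.1 Y -199.93 -221.0 -177.1 z 98.49720458876493 rgb [165. 162. 160.]
scene
red 12 X 37.3 51.0 Y -199.9 -194.5 mid -197.2158506595328 z 113.0069647502412 px [247.33333333 310.66666667]
side
red 14 X 34.2 271.3 Y -697.3 -187.8 mid -442.5303446468235 z 112.9485046991112 px [245.78571429 309.        ]
```

The pull needed is about 44.8 mm. Now I descend over the post.

Request:
{"fn": "servo_tool", "kwargs": {
  "motion": [
    [[0.001, -0.001, -0.07, 0, 0, 0, 0.4], [0.001, -0.001, -0.14, 0, 0, 0, 0.4], [0.001, -0.001, -0.2, 0, 0, 0, 0.4], [0.001, -0.001, -0.25, 0, 0, 0, 0.4], [0.001, -0.001, -0.29, 0, 0, 0, 0.4], [0.001, -0.001, -0.32, 0, 0, 0, 0.4], [0.001, -0.001, -0.338, 0, 0, 0, 0.4], [0.001, -0.001, -0.338, 0, 0, 0, 0.4], [0.001, -0.001, -0.338, 0, 0, 0, 0.4]]
  ]
}}

```text
clock: 12.9
eef_pos: [517.5, 88.5, 124.1]
eef_rot: [3.141, -0.0, 1.545]
wrist_force: [-0.4, -0.4, 0.3]
finger_gap: 56.4
finger_force: 0.0
```

Request:
{"fn": "servo_tool", "kwargs": {
  "motion": [
    [[0, 0, 0, 0, 0, 0, 1], [0, 0, 0, 0, 0, 0, 1], [0, 0, 0, 0, 0, 0, 1], [0, 0, 0, 0, 0, 0, 1], [0, 0, 0, 0, 0, 0, 1], [0, 0, 0, 0, 0, 0, 1], [0, 0, 0, 0, 0, 0, 1], [0, 0, 0, 0, 0, 0, 1]]
  ],
  "newtons": 50
}}

```text
clock: 13.7
eef_pos: [517.2, 88.4, 123.5]
eef_rot: [3.142, -0.0, 1.545]
wrist_force: [-1.0, -0.2, 1.9]
finger_gap: 19.2
finger_force: 50.0
```

Request:
{"fn": "servo_tool", "kwargs": {
  "motion": [
    [[-0.0002, -0.008, 0, 0, 0, 0, 1], [-0.0005, -0.02, 0, 0, 0, 0, 1], [-0.0008, -0.034, 0, 0, 0, 0, 1], [-0.0012, -0.048, 0, 0, 0, 0, 1], [-0.0015, -0.062, 0, 0, 0, 0, 1], [-0.0018, -0.075, 0, 0, 0, 0, 1], [-0.002, -0.084, 0, 0, 0, 0, 1], [-0.0022, -0.0896, 0, 0, 0, 0, 1], [-0.0022, -0.0896, 0, 0, 0, 0, 1], [-0.0022, -0.0896, 0, 0, 0, 0, 1]]
  ]
}}

```text
clock: 14.7
eef_pos: [516.1, 44.1, 123.5]
eef_rot: [3.141, -0.001, 1.545]
wrist_force: [-1.0, 7.9, 0.9]
finger_gap: 19.1
finger_force: 50.0
```

```bash
python3 gap.py wrist scene
python3 - <<'E'
from h import *
s=manip.read_state(); print(s['eef_pos'],s['wrist_force'])
c=cam('scene'); a=cv2.resize(c['frame'][200:290,270:430],None,fx=5,fy=5,interpolation=cv2.INTER_CUBIC)[:,:,::-1]; cv2.imwrite('pics/s5.png',a)
c=cam('wrist'); save(c,'w5.png')
E
```

```text
wrist
red 427 X 34.7 50.6 Y -198.5 -191.6 mid -195.0672283302764 z 113.74019728666525 px [286.8501171  403.91334895]
bright [352 277  24  10 133] X 17.7 29.4 Y -194.38 -197.4 -192.5 z 110.62178551457558 rgb [205. 204. 190.]
scene
red 16 X 37.3 53.8 Y -199.9 -193.6 mid -196.78601679466692 z 112.44161080979359 px [247.5    310.5625]
[516.09189364  44.12368319 123.52459533] [0.62594514 6.69801137 0.65966893]
```

View pics/w5.png

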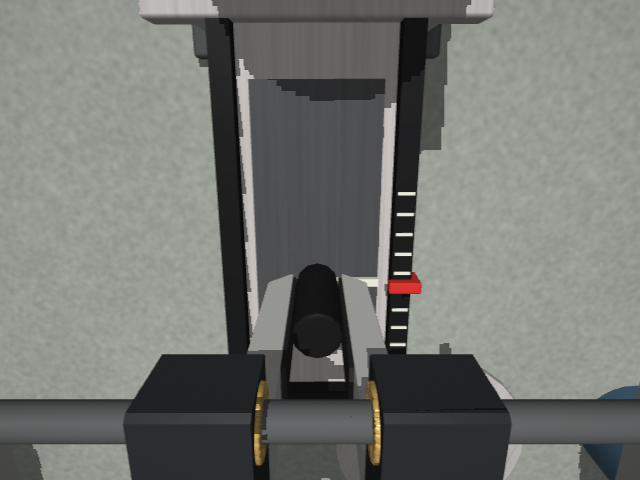

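View pics/s5.png

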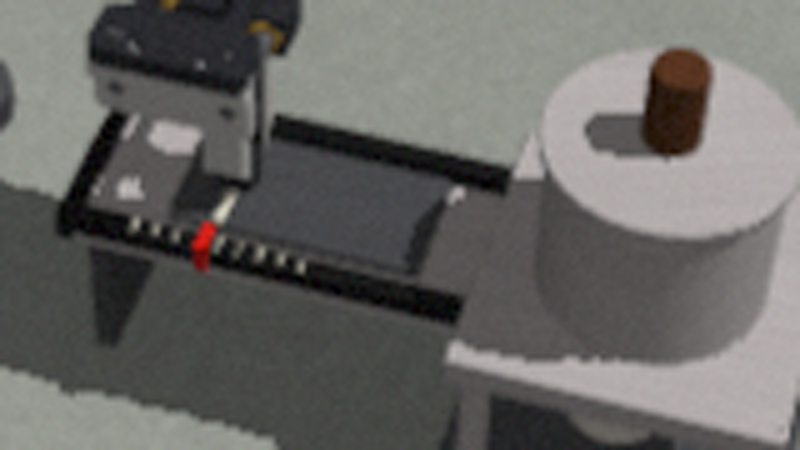

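The wrist view shows the pointer line at (370,282) beside the clip at (404,286), so it is about 1 mm short. The scene crop agrees and shows the lid seated. I check the edges finely, separating the clip's top face.

Run:
```python
from gap import *
c=cam('wrist'); W=pts(c); o=np.array([520.8,239.15])
for u in (368,374,380): 
    print('ptr',u,[(v,round(float((ray(c,u,v,109)[:2]-o)@ey),1),c['frame'][v,u].tolist(),round(float(W[v,u,2]),1)) for v in range(273,292)])
for u in (396,408): 
    print('clip',u,[(v,round(float((ray(c,u,v,114)[:2]-o)@ey),1),c['frame'][v,u].tolist(),round(float(W[v,u,2]),1)) for v in range(273,299)])
```

```text
ptr 368 [(273, -189.9, [77, 77, 79], 107.8), (274, -190.4, [77, 77, 79], 108.4), (275, -190.9, [77, 78, 79], 108.7), (276, -191.5, [77, 78, 79], 108.3), (277, -192.0, [169, 168, 155], 108.4), (278, -192.5, [170, 169, 155], 110.5), (279, -193.1, [221, 220, 202], 110.9), (280, -193.6, [231, 231, 218], 110.5), (281, -194.1, [232, 231, 218], 111.8), (282, -194.7, [232, 232, 218], 110.9), (283, -195.2, [232, 232, 219], 110.6), (284, -195.8, [232, 231, 218], 110.7), (285, -196.3, [232, 232, 219], 109.9), (286, -196.8, [187, 186, 171], 110.5), (287, -197.4, [84, 85, 86], 108.1), (288, -197.9, [104, 104, 104], 108.3), (289, -198.5, [112, 111, 110], 108.6), (290, -199.0, [114, 114, 113], 108.2), (291, -199.6, [129, 130, 127], 141.6)]
ptr 374 [(273, -189.9, [76, 77, 79], 107.4), (274, -190.4, [76, 77, 79], 108.4), (275, -190.9, [76, 78, 79], 107.8), (276, -191.5, [75, 77, 78], 109.2), (277, -192.0, [170, 170, 156], 109.1), (278, -192.5, [170, 169, 155], 108.9), (279, -193.1, [221, 220, 202], 109.7), (280, -193.6, [232, 231, 219], 111.5), (281, -194.2, [232, 232, 219], 111.5), (282, -194.7, [23
[... 2320 characters left out ...]
), (280, -191.6, [150, 34, 32], 110.0), (281, -192.1, [155, 37, 34], 110.9), (282, -192.6, [159, 37, 34], 112.7), (283, -193.1, [218, 53, 48], 114.3), (284, -193.6, [223, 54, 49], 113.1), (285, -194.2, [221, 52, 48], 114.3), (286, -194.7, [220, 52, 48], 113.9), (287, -195.2, [219, 52, 48], 113.8), (288, -195.8, [218, 52, 48], 113.8), (289, -196.3, [218, 51, 48], 113.2), (290, -196.8, [216, 51, 46], 112.6), (291, -197.3, [214, 50, 46], 112.7), (292, -197.9, [212, 50, 46], 113.4), (293, -198.4, [164, 39, 35], 113.5), (294, -198.9, [25, 15, 16], 108.5), (295, -199.5, [14, 15, 17], 107.8), (296, -200.0, [14, 15, 16], 108.3), (297, -200.5, [27, 28, 29], 108.2), (298, -201.1, [27, 28, 29], 106.7)]
```

The clip's top-face centre is at Y≈-195.6 and the pointer at ≈-194.5, so I pull 1.1 mm more.

Request:
{"fn": "servo_tool", "kwargs": {
  "motion": [
    [[0, -0.0011, 0, 0, 0, 0, 1], [0, -0.0022, 0, 0, 0, 0, 1], [0, -0.0022, 0, 0, 0, 0, 1], [0, -0.0022, 0, 0, 0, 0, 1], [0, -0.0022, 0, 0, 0, 0, 1]]
  ]
}}

```text
clock: 15.45
eef_pos: [516.1, 43.1, 123.6]
eef_rot: [3.141, -0.001, 1.545]
wrist_force: [-0.8, 8.3, 2.0]
finger_gap: 19.3
finger_force: 50.0
```

Run:
```python
from gap import *
c=cam('wrist'); o=np.array([520.8,239.15]); s=manip.read_state(); print(s['eef_pos'],s['wrist_force'],s['finger_force'])
print([(v,round(float((ray(c,374,v,110.5)[:2]-o)@ey),1),int(c['frame'][v,374,0])) for v in range(274,290)])
print([(v,round(float((ray(c,402,v,114)[:2]-o)@ey),1),int(c['frame'][v,402,0])) for v in range(274,294)])
c=cam('scene'); W=pts(c); z=W[...,2]; m=(np.hypot(W[...,0]-520.7,W[...,1]-239)<57)&(z>190)&(z<202); print('lid z',np.median(z[m]))
```

```text
[516.09202708  43.06969709 123.55171623] [-0.53504579  7.68127213  2.50068445] 50.000649453140795
[(274, -190.9, 76), (275, -191.4, 77), (276, -191.9, 77), (277, -192.4, 169), (278, -193.0, 170), (279, -193.5, 221), (280, -194.0, 231), (281, -194.6, 231), (282, -195.1, 231), (283, -195.6, 232), (284, -196.2, 231), (285, -196.7, 232), (286, -197.2, 191), (287, -197.8, 48), (288, -198.3, 76), (289, -198.9, 76)]
[(274, -189.5, 29), (275, -190.0, 28), (276, -190.5, 28), (277, -191.0, 86), (278, -191.6, 150), (279, -192.1, 156), (280, -192.6, 159), (281, -193.1, 217), (282, -193.6, 224), (283, -194.2, 220), (284, -194.7, 219), (285, -195.2, 218), (286, -195.7, 217), (287, -196.3, 216), (288, -196.8, 215), (289, -197.3, 212), (290, -197.9, 211), (291, -198.4, 165), (292, -198.9, 28), (293, -199.4, 21)]
lid z 194.8491595373606
```

Pointer Y is -195.4 and clip Y is -195.7, so they are level within 0.4 mm. The slide is held at 50 N and the lid is seated, so I hand in.

```bash
python3 -c "
from cell import manip; print(manip.sign_off())"
```

```text
the job is handed in; nothing more can be done
None
```

The lid is seated level on the hopper and released, and the gripper is holding the slide out with its pointer level with the red clip to within about 0.4 mm; the job was handed in at about 15.6 s, and no verdict came back.

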